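# Charge the feeder block of the bench lubricator

### The arm

A 6-joint arm with a two-finger parallel gripper is mounted at the origin on a cart in front of the work surface, level with it; the furniture and walls round the work are solid. World frame = base frame: x ahead of the robot, y to its left, z up, the work surface at z = 0. Lengths are in m, angles in rad, forces in N, time in s.
With the tool pointing down it reaches from about 0.425 to 0.95 m from the base axis. Payload 3.5 kg.
Tool frame: the origin (TCP) lies midway between the tips of the shut fingers; the grasp point (between the pads) lies 19 mm behind it; z points along the fingers, y is the line along which they close (so a half turn about z gives the same grasp; the last joint's range is limited). The gripper opens to 85 mm and grips with 20 to 120 N. Pads are 22 mm wide; open, the fingers measure 114 mm over their backs; the gripper's body (76 mm by 85 mm) begins 54 mm behind the grasp point. The pads swing forward as they close: fully open they stand 13 mm farther back than shut.
Start: joints at [1.07, 0.286, 1.577, -0, 1.279, -0.15], TCP at [0.232, 0.634, 0.231] pointing down, gripper open.
Joint ranges: [-2.77, 2.77], [-0.9, 2.22], [0.21, 2.48], [-1.53, 4.67], [0.24, 2.81], [-2.84, 2.84]. Speed limits (rad/s): [2.79, 2.79, 3.14, 3.14, 3.14, 3.14].

### API

Orientations are given as a unit quaternion [x, y, z, w].
In Python, from plant import * gives the robot as it stands.
- The arm moves only by the tool move_arm, never from a script. Its argument "moves" is a list of rows, each a list of 3 entries, a list of its own where there are three numbers: the opening, from 0 (shut) to 1 (fully open), then the shift along the tool's x, y, z in m, then the turn, a rotation vector about the tool's x, y, z in rad. A call has exactly 10 rows; each row shifts and turns the commanded pose from where the row before left it, along the tool's axes as they then stand; what a row does not reach is not made up. A row lasts 1/12 s, in which the tool goes at most 41.7 mm and 7.16 degrees, less where a joint would pass 70% of its speed; a pose out of reach is approached as far as the arm can. A call is refused whole if a number of a shift passes 0.0417 or a number of a turn 0.125, either way. A call with a gripper value outside its range is refused whole. The fingers move at their own pace and stop on an object; "grip_force" is the grip in N (left out, the last holds). Time passes only in rows, so rows that do not move let the fingers close, or fill a call up. It gives the time, the measured TCP pose, the force, the opening and the grip force at its end, in the units of the state.
- get_state(): the state, without advancing time (a new reading comes with each control period).
- read_camera(name): name is "side" or "top" or "wrist"; returns the picture (480x640x3 uint8, red, green, blue); there is no depth.
- camera_params(name): a dict with "fx", "fy", "cx", "cy" (pixels), "rvec" (rotation vector, rad) and "tvec" (3), from world to camera coordinates, as OpenCV has them; the wrist camera has in their place "tool_from_camera" (4x4, takes a point from camera to tool coordinates, whose origin is the TCP and whose axes are the flange's). Camera axes: x right, y down, z forward; pixel columns grow to the right and rows downward; lengths in m; the calibration is good to about 2 mm. A picture is of the moment at which its call begins: read the wrist's pose just before it. camera_params takes no time and is no camera call.
- sign_off(): hands the job in; it is judged then, once.
The state is a dict: "time": time; "qpos": joint angles; "dq": joint speeds; "joint_efforts": joint torques, N m; "eef_pos": TCP position; "tcp_rot": TCP orientation; "contact_force": force on the tool from outside, world axes, zero at the start; "wrist_torque": the same for the moment, N m; "opening": opening from 0.0 (shut) to 1.0 (fully open); "finger_force": force on a finger pad.
Only numpy, scipy, OpenCV 4.12 (cv2) and the standard library are available. Lean on these libraries where they do the work, as an engineer would, in place of code of your own. Each camera call takes 0.05 s, during which the arm holds its last target. There are 200 camera calls.

### The job

Charge the bench lubricator by pushing and pressing with the fingertips; nothing is to be picked up. Push the shut-off cock's lever round until it lies fully in line with the pipe, then pump the spring plunger again and again until the indicator pin stands fully out of the feeder block. Leave the cock open and the plunger up, do not touch the indicator pin, and leave the tools and parts lying about where they are.

Things in the scene. Friction and masses are not known exactly. Their poses are not given: they have to be found in the camera images.
- lubricator: lubricator fixed to the bench: grey plate 150 (x) x 350 (y) x 8 mm; origin under its centre, x away from the robot at yaw 0, y left. Hand pump at y +120 mm (plunger axis x -5 mm; clear reservoir behind it at x +47, 50 mm across, 115 high), brass cock at y 0 (51 high), dark steel feeder block at y -135 (44 x 64, 58 high; tubes behind), joined by an 8 mm pipe along y at x -5, 34 mm high
- plunger_top (a point): centre of the top of the plunger's black mushroom head (41 mm across, slightly domed, flat in the middle over 22 mm); 136 mm above the bench when up; it moves straight down with the plunger
- plunger (a joint): how far the plunger is pressed, m: 0 up, 0.020 bottom; sprung: 6 N to start it, 12 to 15 N at the bottom. With the cock open the indicator pin rises about 0.18 mm for each mm of downstroke (3.5 mm a full stroke) and stays on the upstroke; with the cock shut pumping hardly moves the pin
- cock_pivot (a point): point on the lever's vertical pivot, at the half height of the lever's sleeve (58 mm above the bench); fixed to the lubricator
- lever_end (a point): centre of the free end of the cock lever, 72 mm from the pivot, 58 mm above the bench. From 20 to 72 mm from the pivot the lever is a black sleeve 14 mm wide, from 52 to 64 mm above the bench; free space under it down to the plate, except for the cock and the pipe
- cock_lever (a joint): angle of the cock lever, rad: 0 across the pipe, shut (points to the lubricator's -x); 1.571 in line with the pipe, fully open, at its stop (points to -y, to the feeder block). Opens counter-clockwise seen from above, pushed on its +y side, at last on its -x side. Stays where it is left; 1.5 N at its end turn it; starts between 0 and 0.2
- pin_travel (a joint): how far the indicator pin (bright steel, 10 mm thick, upright) has risen out of the hexagonal gland nut on top of the feeder block, m: 0 home, 0.020 fully out, at its stop; starts between 0 and 0.006. Only the grease drives it
- indicator_pin: the indicator pin, an upright bright steel rod of 10 mm; 3 mm of it show above the gland nut when it is home; origin 3 mm below its tip, z up
- pin_tip (a point): top of the pin's head: 3 mm above the gland nut's top when home, 23 mm when fully out
- gland_top (a point): centre of the gland nut's top, 68 mm above the bench, at x -5, y -127.5 mm of the lubricator; fixed to it
- spanner_13: loose open-ended spanner, 144 x 26 x 6 mm, lies on the base plate behind the cock; origin at the underside's centre, y along it
- seal_0: loose black rubber seal, 30 mm across, 10 mm high, lies on the base plate before the feeder block; origin at the underside's centre
- glue_bottle: loose small white bottle, 36 mm across, 104 mm high, stands behind the base plate; origin at the underside's centre
- marker_black: loose marker pen, 137 mm long, 12 mm thick, lies on the bench behind the pump; origin at the underside's centre, y along it
- impeller_open_b: loose grey plastic impeller, 122 mm across, 30 mm high, lies on the bench well to the right; origin at the underside's centre
Things that resemble listed ones, but are neither listed nor needed, are in the scene too. There is more than one size of the glue_bottle; the job needs the smallest.

How it is judged:
On the way, in this order (a step that is already met when the one before it is completed fails the run):
1. the cock lever lies in line with the pipe (within 10 degrees of its stop) (value of joint cock_lever above 1.4 rad), for 0.2 s.
2. pumping has driven the indicator pin fully out (at least 18.5 of its 20 mm) (value of joint pin_travel above 0.0185 m), for 0.2 s.
At the end, for the whole second after the job is handed in: the indicator pin stands at least 18.5 of its 20 mm out, the cock lever is within 10 degrees of in line with the pipe, the plunger is up (within 2 mm), and the loose things are where they were (within 20 mm), the bottle at rest (value of joint pin_travel above 0.0185 m and value of joint cock_lever above 1.4 rad and value of joint plunger below 0.002 m and distance of each of spanner_13, seal_0, glue_bottle, marker_black, impeller_open_b from where it was at the start of the episode below 0.02 m and linear speed of glue_bottle below 0.02 m/s); the robot touches nothing.
It fails at once if the robot touches the indicator pin (contact force between any of the fingers, the arm and indicator_pin above 0.5 N).
It fails at once if a loose tool or part is lifted, carried or pushed more than 20 mm (distance of any of spanner_13, seal_0, glue_bottle, marker_black, impeller_open_b from where it was at the start of the episode above 0.02 m).
It also fails if it takes over 51 s, if anything falls off the work surface, if the arm or the gripper's body presses on something with over 40 N, if the wrist force passes 120 N, or if a joint passes its speed limit or range.

## Working session

There is one attempt and no reset: what is moved stays moved. The work goes in short steps, Python scripts to look and compute and a tool call to move; the robot and the scene stay as the last step left them, time stands still between calls to the robot, and variables do not carry over. Pictures are saved under pics/ and viewed, at most 10 in all, crops included, and the job is handed in when it is done.

Besides the shell and the picture viewer there is one more tool, called after "Emit:" as name(argument=value, ...), one argument or row to a line, values as JSON. move_arm: Moves the arm, as the interface text tells. Its arguments: {"type":"object","properties":{"moves":{"type":"array"},"grip_force":{"type":"number"}},"required":["moves"]}

```bash
mkdir -p pics; ls; python3 - <<'E'
from plant import *
import cv2,numpy as np
s=get_state();print({k:np.round(v,3).tolist() for k,v in s.items()})
for n in("side","top"):
    im=read_camera(n);cv2.imwrite(f"pics/{n}0.png",im[:,:,::-1]);print(camera_params(n))
print(camera_params("wrist"))
E
```

```text
pics
{'time': 0.0, 'qpos': [1.07, 0.287, 1.578, 0.0, 1.279, -0.15], 'dq': [0.0, 0.001, -0.001, -0.0, 0.0, -0.003], 'joint_efforts': [-0.0, -40.596, -29.263, -0.0, 0.006, -0.0], 'eef_pos': [0.232, 0.633, 0.23], 'tcp_rot': [0.174, 0.985, -0.001, -0.0], 'contact_force': [-0.107, -0.592, -0.399], 'wrist_torque': [-0.004, 0.001, -0.026], 'finger_force': 0.0, 'opening': 1.001}
{'fx': 475.06912267545226, 'fy': 475.06912267545226, 'cx': 319.8288524369274, 'cy': 236.6151861521625, 'rvec': array([ 1.99545899, -0.4142055 ,  0.29240217]), 'tvec': array([-0.57971272,  0.19705336,  0.78892227])}
{'fx': 616.339447300904, 'fy': 616.339447300904, 'cx': 328.00068151634997, 'cy': 241.3703261137051, 'rvec': array([ 2.18833898, -2.15782721,  0.11762125]), 'tvec': array([-9.99651249e-04,  6.28115525e-01,  1.55164466e+00])}
{'fx': 398.70996412949916, 'fy': 398.70996412949916, 'cx': 318.3399573723387, 'cy': 240.2372727834043, 'tool_from_camera': array([[-1.97257009e-04, -9.61194317e-01, -2.75872156e-01,
         6.93332655e-02],
       [ 9.99999955e-01, -1.27090942e-04, -2.72219968e-04,
        -1.60242909e-03],
       [ 2.26595434e-04, -2.75872197e-01,  9.61194299e-01,
        -1.41850303e-01],
       [ 0.00000000e+00,  0.00000000e+00,  0.00000000e+00,
         1.00000000e+00]])}
```

View pics/side0.png

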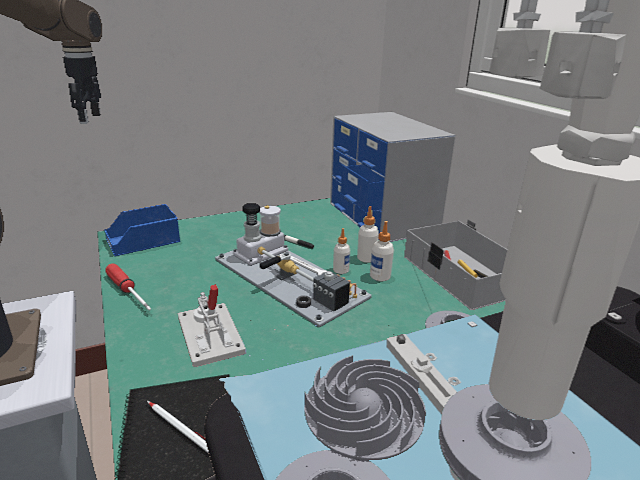

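View pics/top0.png

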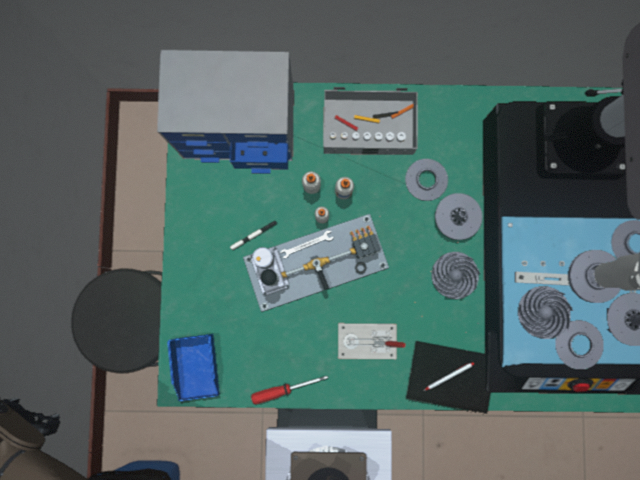

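The side view shows the lubricator at (290,270), with the pump's black head at (251,209), the lever at (270,262) and the feeder at (332,290). In the top view the plunger head is near (268,277), the cock (318,263), the lever end (324,291) and the feeder (367,247).

Possible confusions:
- **Plunger:** the head (268,277), not the white reservoir lid (263,256) or the red clamp handle (395,344).
- **Lever:** the black sleeve (323,285), not the marker (253,235), the clamp lever or the seal (361,268).
- **Bottles:** the smallest is (322,213); the others are (311,182) and (345,186).

One close crop to check this.

```bash
cat > h.py <<'E'
import numpy as np,cv2
from plant import *
def ray(n,uv,z):
    p=camera_params(n);K=np.array([[p['fx'],0,p['cx']],[0,p['fy'],p['cy']],[0,0,1]])
    R=cv2.Rodrigues(p['rvec'])[0];c=-R.T@p['tvec'];d=R.T@np.linalg.inv(K)@[*uv,1]
    return c+d*(z-c[2])/d[2]
def proj(n,P):
    p=camera_params(n);K=np.array([[p['fx'],0,p['cx']],[0,p['fy'],p['cy']],[0,0,1]])
    return cv2.projectPoints(np.float64(P).reshape(-1,1,3),p['rvec'],p['tvec'],K,None)[0][:,0]
E
python3 - <<'E'
from h import *
for n,uv,z in[("top",(268,277),.136),("side",(251,207),.136),("top",(324,291),.064),("top",(321,283),.064),("top",(367,247),.058),("top",(322,213),.1),("top",(318,263),.06)]: print(n,uv,ray(n,uv,z).round(3))
a=cv2.resize(cv2.imread("pics/top0.png")[195:325,230:400],None,fx=4.6,fy=4.6,interpolation=cv2.INTER_CUBIC)
cv2.imwrite("pics/crop1.png",a)
E
```

```text
top (268, 277) [0.53  0.15  0.136]
side (251, 207) [0.528 0.134 0.136]
top (324, 291) [0.5   0.016 0.064]
top (321, 283) [0.52  0.024 0.064]
top (367, 247) [ 0.613 -0.091  0.058]
top (322, 213) [0.691 0.024 0.1  ]
top (318, 263) [0.57  0.032 0.06 ]
```

View pics/crop1.png

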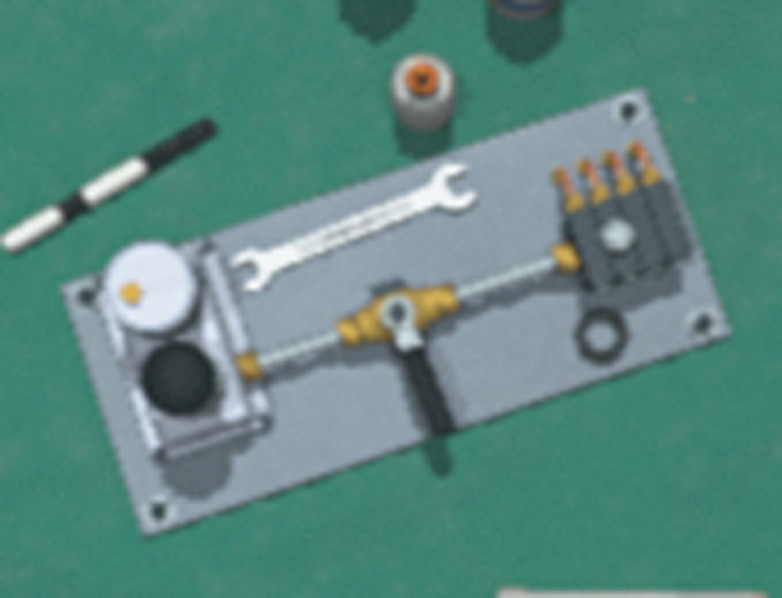

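The crop confirms the parts: head at crop (180,378), pivot (398,313), lever end (443,432), pin (617,235) and plate corners (62,289), (643,90), (730,333), (148,535). Now I compute the poses.

```bash
cat > pose.py <<'E'
from h import *
f=lambda c:(230+c[0]/4.6,195+c[1]/4.6)
C=np.array([ray("top",f(c),.008)[:2] for c in[(62,289),(643,90),(730,333),(148,535)]])
M=np.array([[.075,.175],[.075,-.175],[-.075,-.175],[-.075,.175]])
d=C-C.mean(0);a=np.arctan2((M[:,0]*d[:,1]-M[:,1]*d[:,0]).sum(),(M*d).sum())
R=np.array([[np.cos(a),-np.sin(a)],[np.sin(a),np.cos(a)]]);t=C.mean(0)
W=lambda x,y:R@[x,y]+t
E
python3 - <<'E'
from pose import *
print("lub",t,"yaw",a,"res mm",((M@R.T+t-C)*1e3).round(1).tolist())
for n,c,z,m in[("plunger",(180,376),.136,(-.005,.12)),("pivot",(398,313),.066,(-.005,0)),("end",(443,430),.062,(-.077,0)),("pin",(617,235),.075,(-.005,-.1275))]:
    print(n,"seen",ray("top",f(c),z)[:2].round(4),"model",W(*m).round(4))
p=ray("top",f((398,313)),.066)[:2];e=ray("top",f((443,430)),.06)[:2];v=R.T@(e-p);print("lever angle",np.arctan2(v[1],-v[0]) ,np.hypot(*v))
x=R.T@(np.array([.2325,.633])-t)
import scipy.spatial.transform as T
print("tool yaw rel", T.Rotation.from_quat(get_state()['tcp_rot']).as_matrix().round(3).tolist())
E
```

```text
lub [0.57468471 0.03738112] yaw 0.34810766229150614 res mm [[1.2, 0.9], [2.2, -0.7], [-0.9, -1.7], [-2.5, 1.6]]
plunger seen [0.5308 0.1476] model [0.5291 0.1485]
pivot seen [0.5696 0.036 ] model [0.57   0.0357]
end seen [0.5066 0.0106] model [0.5023 0.0111]
pin seen [ 0.6131 -0.0823] model [ 0.6135 -0.0842]
lever angle -0.03506219384188401 0.06794866837840223
tool yaw rel [[-0.939, 0.344, -0.001], [0.344, 0.939, -0.002], [0.0, -0.002, -1.0]]
```

Emit:
move_arm(
  moves=[
    [0, [0, 0, 0], [0, 0, -0.1164]],
    [0, [0, 0, 0], [0, 0, -0.1164]],
    [0, [0, 0, 0], [0, 0, -0.1164]],
    [0, [0, 0, 0], [0, 0, -0.1164]],
    [0, [0, 0, 0], [0, 0, -0.1164]],
    [0, [0, 0, 0], [0, 0, -0.1164]],
    [0, [-0.004, -0.04, 0], [0, 0, 0]],
    [0, [-0.004, -0.04, 0], [0, 0, 0]],
    [0, [-0.004, -0.04, 0], [0, 0, 0]],
    [0, [-0.004, -0.04, 0], [0, 0, 0]],
  ],
  grip_force=40,
)

```text
time: 0.93
eef_pos: [0.3014, 0.4872, 0.2305]
tcp_rot: [-0.173, 0.985, -0.0, -0.0]
contact_force: [0.9, -0.6, -0.4]
opening: -0.001
finger_force: 0.0
```

Emit:
move_arm(
  moves=[
    [0, [-0.004, -0.04, 0], [0, 0, 0]],
    [0, [-0.004, -0.04, 0], [0, 0, 0]],
    [0, [-0.004, -0.04, 0], [0, 0, 0]],
    [0, [-0.004, -0.04, 0], [0, 0, 0]],
    [0, [-0.004, -0.04, 0], [0, 0, 0]],
    [0, [-0.004, -0.04, 0], [0, 0, 0]],
    [0, [-0.004, -0.04, 0], [0, 0, 0]],
    [0, [-0.004, -0.04, 0], [0, 0, 0]],
    [0, [-0.004, -0.04, 0], [0, 0, 0]],
    [0, [0, 0, 0], [0, 0, 0]],
  ],
)

```text
time: 1.77
eef_pos: [0.4602, 0.1573, 0.2312]
tcp_rot: [-0.169, 0.986, -0.001, 0.0]
contact_force: [-0.3, -0.9, -0.3]
opening: 0.003
finger_force: 0.0
```

```bash
cat > where.py <<'E'
from pose import *
from scipy.spatial.transform import Rotation as Ro
s=get_state();p=s['eef_pos'];m=Ro.from_quat(s['tcp_rot']).as_matrix()
print("t",s['time'],"lub xy",(R.T@(p[:2]-t)).round(4),"z",p[2],"F",np.round(s['contact_force'],1),"op",s['opening'],"q",np.round(s['qpos'],2),"toolx in lub",(R.T@m[:2,0]).round(3),"tz",m[:,2].round(3))
E
python3 where.py; python3 - <<'E'
from h import *
cv2.imwrite("pics/w1.png",read_camera("wrist")[:,:,::-1])
E
```

```text
t 1.7667 lub xy [-0.0667  0.1518] z 0.23115275670720267 F [-0.3 -0.9 -0.3] op 0.003122668433614485 q [ 0.12 -0.14  2.03 -0.    1.25 -1.79] toolx in lub [-1.     0.008] tz [ 0.001 -0.003 -1.   ]
```

View pics/w1.png

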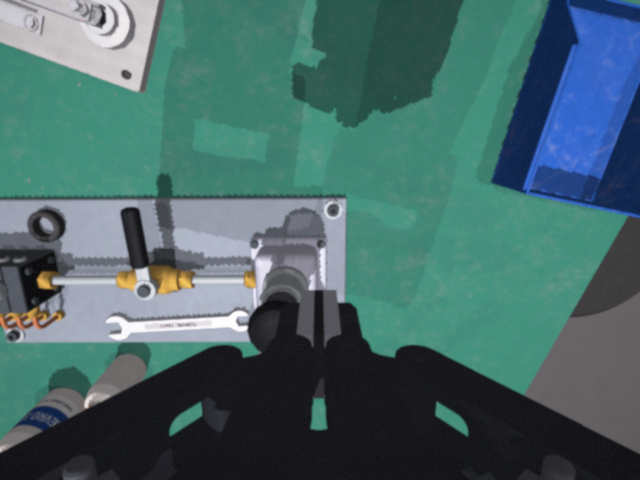

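The wrist view shows the lever sleeve at (133,235) with its pivot at (145,290), still across the pipe, and the space beside it is free. I go to its +y side and descend.

Emit:
move_arm(
  moves=[
    [0, [-0.002, -0.039, 0], [0, 0, 0]],
    [0, [-0.002, -0.039, 0], [0, 0, 0]],
    [0, [-0.001, -0.036, 0], [0, 0, 0]],
    [0, [0, 0, 0], [0, 0, 0]],
    [0, [0, 0, 0.038], [0, 0, 0]],
    [0, [0, 0, 0.038], [0, 0, 0]],
    [0, [0, 0, 0.038], [0, 0, 0]],
    [0, [0, 0, 0.036], [0, 0, 0]],
    [0, [0, 0, 0.033], [0, 0, 0]],
    [0, [0, 0, 0], [0, 0, 0]],
  ],
)

```text
time: 2.65
eef_pos: [0.4946, 0.0592, 0.0409]
tcp_rot: [-0.174, 0.985, 0.002, -0.008]
contact_force: [-1.2, -0.1, -0.8]
opening: -0.002
finger_force: 0.0
```

```bash
python3 where.py
```

```text
t 2.65 lub xy [-0.0678  0.0479] z 0.040936105265099915 F [-1.2 -0.1 -0.8] op -0.002201972825527292 q [-0.08  0.16  2.12  0.    0.88 -2.  ] toolx in lub [-1.    -0.001] tz [-0.016  0.002 -1.   ]
```

Emit:
move_arm(
  moves=[
    [0, [-0.003, -0.014, 0], [0, 0, 0]],
    [0, [-0.003, -0.014, 0], [0, 0, 0]],
    [0, [0.001, -0.01, 0], [0, 0, 0]],
    [0, [0.001, -0.01, 0], [0, 0, 0]],
    [0, [0, -0.011, 0], [0, 0, 0]],
    [0, [-0.003, -0.007, 0], [0, 0, 0]],
    [0, [-0.003, -0.007, 0], [0, 0, 0]],
    [0, [-0.003, -0.007, 0], [0, 0, 0]],
    [0, [-0.004, -0.007, 0], [0, 0, 0]],
    [0, [0, 0, 0], [0, 0, 0]],
  ],
)

```text
time: 3.48
eef_pos: [0.549, -0.0203, 0.0488]
tcp_rot: [-0.173, 0.985, -0.001, 0.001]
contact_force: [-0.1, 0.7, -0.2]
opening: 0.0
finger_force: 0.0
```

```bash
python3 where.py
```

```text
t 3.4833 lub xy [-0.0438 -0.0454] z 0.04882158006534364 F [-0.1  0.7 -0.2] op 0.0001748542385774645 q [-0.22  0.24  2.01 -0.    0.9  -2.14] toolx in lub [-1.     0.001] tz [ 0.003 -0.001 -1.   ]
```

Emit:
move_arm(
  moves=[
    [0, [-0.007, -0.005, 0], [0, 0, 0]],
    [0, [-0.007, -0.004, 0], [0, 0, 0]],
    [0, [-0.005, -0.002, 0], [0, 0, 0]],
    [0, [-0.003, 0, 0], [0, 0, 0]],
    [0, [-0.003, 0, 0], [0, 0, 0]],
    [0, [-0.003, 0, 0], [0, 0, 0]],
    [0, [-0.001, 0, 0], [0, 0, 0]],
    [0, [0, 0, 0], [0, 0, 0]],
    [0, [0, 0, 0], [0, 0, 0]],
    [0, [0, 0, 0], [0, 0, 0]],
  ],
)

```text
time: 4.32
eef_pos: [0.5737, -0.0215, 0.0482]
tcp_rot: [-0.174, 0.985, -0.001, -0.007]
contact_force: [-14.6, -9.1, 9.9]
opening: 0.002
finger_force: 8.9
```

```bash
python3 where.py; python3 - <<'E'
from h import *
for n in("top","side"):cv2.imwrite(f"pics/{n}2.png",read_camera(n)[:,:,::-1])
a=cv2.resize(cv2.imread("pics/side2.png")[190:330,200:380],None,fx=4.2,fy=4.2,interpolation=cv2.INTER_CUBIC)
cv2.imwrite("pics/s2c.png",a)
E
```

```text
t 4.3167 lub xy [-0.021  -0.0551] z 0.04821796948730367 F [-14.6  -9.1   9.9] op 0.0022039352820886833 q [-0.21  0.29  1.94 -0.01  0.92 -2.13] toolx in lub [-1.    -0.002] tz [-0.013 -0.005 -1.   ]
```

View pics/s2c.png

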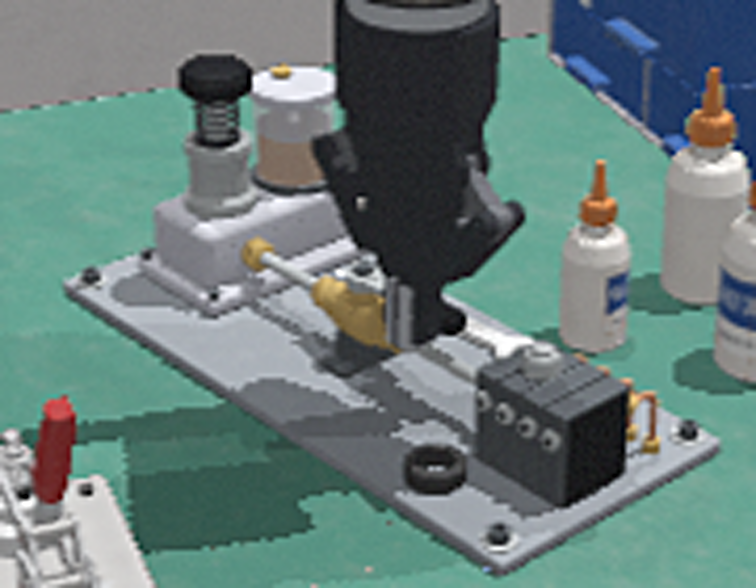

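The side crop shows the fingertips at (400,310) holding the sleeve in line with the pipe. The 17 N reading matches the lever being at its stop. I retreat, rise and go over the plunger head.

Emit:
move_arm(
  moves=[
    [0, [0.016, 0, 0], [0, 0, 0]],
    [0, [0.02, 0, 0], [0, 0, 0]],
    [0, [0, 0, -0.03], [0, 0, 0]],
    [0, [0, 0, -0.035], [0, 0, 0]],
    [0, [0, 0, -0.035], [0, 0, 0]],
    [0, [0, 0, -0.03], [0, 0, 0]],
    [0, [-0.01, 0.035, 0], [0, 0, 0]],
    [0, [-0.01, 0.035, 0], [0, 0, 0]],
    [0, [-0.01, 0.035, 0], [0, 0, 0]],
    [0, [-0.01, 0.035, 0], [0, 0, 0]],
  ],
)

```text
time: 5.25
eef_pos: [0.5348, 0.1154, 0.1794]
tcp_rot: [-0.173, 0.985, -0.0, 0.002]
contact_force: [1.8, 0.2, 0.5]
opening: 0.001
finger_force: 0.0
```

```bash
python3 where.py; python3 - <<'E'
from h import *
for n in("top","side"):cv2.imwrite(f"pics/{n}3.png",read_camera(n)[:,:,::-1])
a=cv2.resize(cv2.imread("pics/side3.png")[190:330,200:380],None,fx=4.2,fy=4.2,interpolation=cv2.INTER_CUBIC)
cv2.imwrite("pics/s3c.png",a)
E
```

```text
t 5.25 lub xy [-0.0109  0.0869] z 0.1793527670286091 F [1.8 0.2 0.5] op 0.0005123420756914247 q [ 0.03  0.05  1.94  0.    1.14 -1.89] toolx in lub [-1.     0.001] tz [ 0.003  0.    -1.   ]
```

View pics/s3c.png

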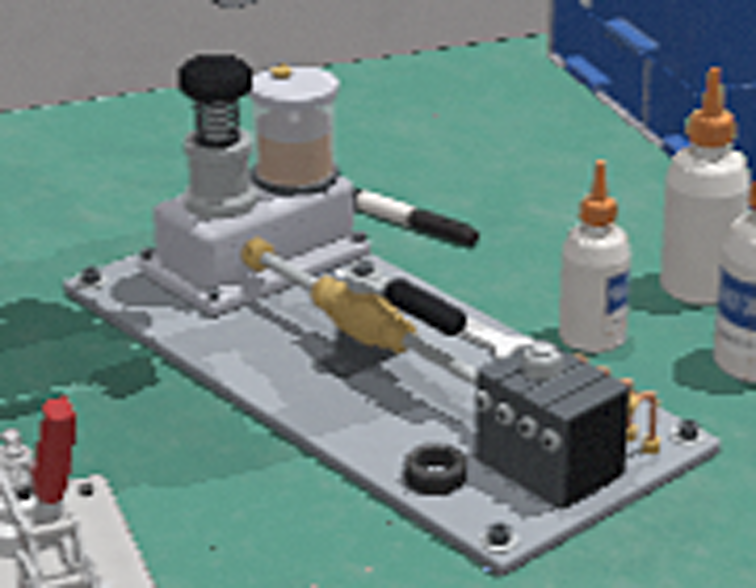

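The arm is clear and the lever now lies along the pipe, with its sleeve from crop (395,290) to (460,320). I check that angle against the projection.

```bash
python3 - <<'E'
from pose import *
for th in(1.2,1.4,1.57):
    P=[[*W(-.005-r*np.cos(th),-r*np.sin(th)),.058] for r in(.02,.072)]
    print(th,((proj("side",P)-[200,190])*4.2).round(0).tolist(), ((proj("top",P)-[230,195])*4.6).round(0).tolist())
q=[ray("side",(200+180/4.2,190),.1)]
i=cv2.imread("pics/top3.png")[195:325,230:400]
m=(i.max(2)<60).astype(np.uint8);n,l,s,c=cv2.connectedComponentsWithStats(m)
print([(s[k].tolist(),((c[k])*4.6).round()) for k in range(1,n) if s[k,4]>20])
E
```

```text
1.2 [[371.0, 290.0], [407.0, 339.0]] [[435.0, 315.0], [530.0, 318.0]]
1.4 [[378.0, 288.0], [434.0, 333.0]] [[435.0, 307.0], [529.0, 292.0]]
1.57 [[383.0, 286.0], [454.0, 325.0]] [[433.0, 301.0], [523.0, 270.0]]
[([32, 27, 14, 10, 31], array([176., 145.])), ([95, 58, 17, 9, 63], array([469., 287.])), ([19, 80, 44, 26, 159], array([150., 425.])), ([19, 117, 6, 10, 29], array([ 94., 564.])), ([56, 122, 8, 5, 24], array([275., 569.]))]
```

Emit:
move_arm(
  moves=[
    [0, [-0.003, 0.017, 0], [0, 0, 0]],
    [0, [-0.003, 0.016, 0], [0, 0, 0]],
    [0, [0, 0, 0.01], [0, 0, 0]],
    [0, [0, 0, 0.01], [0, 0, 0]],
    [0, [0, 0, 0], [0, 0, 0]],
    [0, [0, 0, 0], [0, 0, 0]],
    [0, [0, 0, 0], [0, 0, 0]],
    [0, [0, 0, 0], [0, 0, 0]],
    [0, [0, 0, 0], [0, 0, 0]],
    [0, [0, 0, 0], [0, 0, 0]],
  ],
)

```text
time: 6.18
eef_pos: [0.529, 0.1465, 0.1588]
tcp_rot: [-0.173, 0.985, -0.0, 0.0]
contact_force: [0.1, -0.3, 0.5]
opening: -0.0
finger_force: 0.0
```

```bash
python3 where.py
```

```text
t 6.1833 lub xy [-0.0058  0.1182] z 0.15876207115894916 F [ 0.1 -0.3  0.5] op -4.380579190503406e-05 q [ 0.09  0.08  1.95 -0.    1.11 -1.83] toolx in lub [-1.     0.001] tz [ 0.001  0.    -1.   ]
```

The lever matches 1.57 rad. First pumping stroke.

Emit:
move_arm(
  moves=[
    [0, [0, 0.001, 0.011], [0, 0, 0]],
    [0, [0, 0, 0.012], [0, 0, 0]],
    [0, [0, 0, 0.009], [0, 0, 0]],
    [0, [0, 0, 0.009], [0, 0, 0]],
    [0, [0, 0, 0.01], [0, 0, 0]],
    [0, [0, 0, 0], [0, 0, 0]],
    [0, [0, 0, 0], [0, 0, 0]],
    [0, [0, 0, 0], [0, 0, 0]],
    [0, [0, 0, 0], [0, 0, 0]],
    [0, [0, 0, 0], [0, 0, 0]],
  ],
)

```text
time: 7.02
eef_pos: [0.5295, 0.148, 0.1158]
tcp_rot: [-0.174, 0.985, -0.001, -0.0]
contact_force: [-18.1, -3.9, 41.7]
opening: 0.0
finger_force: 20.5
```

Emit:
move_arm(
  moves=[
    [0, [0, 0, -0.015], [0, 0, 0]],
    [0, [0, 0, -0.016], [0, 0, 0]],
    [0, [0, 0, 0], [0, 0, 0]],
    [0, [0, 0, 0], [0, 0, 0]],
    [0, [0, 0, 0.009], [0, 0, 0]],
    [0, [0, 0, 0.009], [0, 0, 0]],
    [0, [0, 0, 0.009], [0, 0, 0]],
    [0, [0, 0, 0], [0, 0, 0]],
    [0, [0, 0, 0], [0, 0, 0]],
    [0, [0, 0, 0], [0, 0, 0]],
  ],
)

```text
time: 7.85
eef_pos: [0.5287, 0.1479, 0.1159]
tcp_rot: [-0.173, 0.985, -0.0, -0.001]
contact_force: [-11.5, -0.9, 30.8]
opening: -0.0
finger_force: 15.3
```

Emit:
move_arm(
  moves=[
    [0, [0, 0, -0.014], [0, 0, 0]],
    [0, [0, 0, -0.014], [0, 0, 0]],
    [0, [0, 0, 0], [0, 0, 0]],
    [0, [0, 0, 0], [0, 0, 0]],
    [0, [0, 0, 0], [0, 0, 0]],
    [0, [0, 0, 0.009], [0, 0, 0]],
    [0, [0, 0, 0.009], [0, 0, 0]],
    [0, [0, 0, 0.01], [0, 0, 0]],
    [0, [0, 0, 0], [0, 0, 0]],
    [0, [0, 0, 0], [0, 0, 0]],
  ],
)

```text
time: 8.68
eef_pos: [0.5277, 0.1478, 0.1159]
tcp_rot: [-0.173, 0.985, -0.0, -0.003]
contact_force: [-15.0, -2.5, 30.4]
opening: 0.004
finger_force: 15.3
```

```bash
python3 where.py; cat > look.py <<'E'
import sys
from pose import *
k=sys.argv[1]
cv2.imwrite(f"pics/s{k}.png",read_camera("side")[:,:,::-1])
a=cv2.resize(cv2.imread(f"pics/s{k}.png")[230:310,280:380],None,fx=7,fy=7,interpolation=cv2.INTER_CUBIC);cv2.imwrite(f"pics/s{k}c.png",a)
for h in(0,.01,.0185,.02):print(h,((proj("side",[[*W(-.005,-.1275),.071+h]])-[280,230])*7).round(0).tolist())
E
python3 look.py 4
```

```text
t 8.6833 lub xy [-0.0065  0.1198] z 0.11586217101016064 F [-15.   -2.5  30.4] op 0.003742208663226151 q [ 0.09  0.14  1.98 -0.    1.03 -1.83] toolx in lub [-1. -0.] tz [-0.005 -0.001 -1.   ]
0 [[335.0, 295.0]]
0.01 [[336.0, 264.0]]
0.0185 [[337.0, 237.0]]
0.02 [[337.0, 232.0]]
```

View pics/s4c.png

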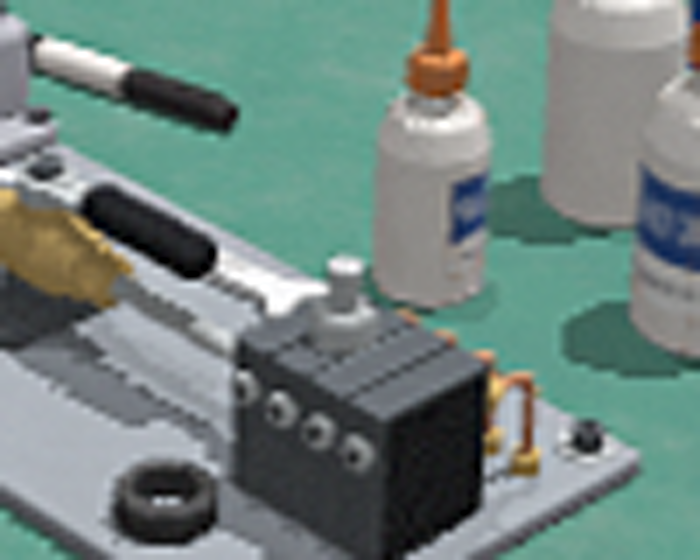

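The pin tip is now at crop (347,262), about 10 mm out after three strokes. Pumping continues.

Emit:
move_arm(
  moves=[
    [0, [0, 0, -0.014], [0, 0, 0]],
    [0, [0, 0, -0.014], [0, 0, 0]],
    [0, [0, 0, 0], [0, 0, 0]],
    [0, [0, 0, 0], [0, 0, 0]],
    [0, [0, 0, 0], [0, 0, 0]],
    [0, [0, 0, 0.009], [0, 0, 0]],
    [0, [0, 0, 0.009], [0, 0, 0]],
    [0, [0, 0, 0.01], [0, 0, 0]],
    [0, [0, 0, 0], [0, 0, 0]],
    [0, [0, 0, 0], [0, 0, 0]],
  ],
)

```text
time: 9.57
eef_pos: [0.5282, 0.1478, 0.1159]
tcp_rot: [-0.173, 0.985, -0.0, -0.002]
contact_force: [-13.6, -1.6, 29.3]
opening: 0.002
finger_force: 14.6
```

Emit:
move_arm(
  moves=[
    [0, [0, 0, -0.014], [0, 0, 0]],
    [0, [0, 0, -0.014], [0, 0, 0]],
    [0, [0, 0, 0], [0, 0, 0]],
    [0, [0, 0, 0], [0, 0, 0]],
    [0, [0, 0, 0], [0, 0, 0]],
    [0, [0, 0, 0.009], [0, 0, 0]],
    [0, [0, 0, 0.009], [0, 0, 0]],
    [0, [0, 0, 0.01], [0, 0, 0]],
    [0, [0, 0, 0], [0, 0, 0]],
    [0, [0, 0, 0], [0, 0, 0]],
  ],
)

```text
time: 10.4
eef_pos: [0.5282, 0.1478, 0.1159]
tcp_rot: [-0.173, 0.985, -0.0, -0.002]
contact_force: [-13.3, -1.4, 28.9]
opening: 0.001
finger_force: 14.5
```

Emit:
move_arm(
  moves=[
    [0, [0, 0, -0.014], [0, 0, 0]],
    [0, [0, 0, -0.014], [0, 0, 0]],
    [0, [0, 0, 0], [0, 0, 0]],
    [0, [0, 0, 0], [0, 0, 0]],
    [0, [0, 0, 0], [0, 0, 0]],
    [0, [0, 0, 0.009], [0, 0, 0]],
    [0, [0, 0, 0.009], [0, 0, 0]],
    [0, [0, 0, 0.01], [0, 0, 0]],
    [0, [0, 0, 0], [0, 0, 0]],
    [0, [0, 0, 0], [0, 0, 0]],
  ],
)

```text
time: 11.23
eef_pos: [0.5282, 0.1479, 0.1159]
tcp_rot: [-0.173, 0.985, -0.0, -0.002]
contact_force: [-13.1, -1.7, 29.4]
opening: -0.003
finger_force: 14.6
```

```bash
python3 where.py;python3 look.py 5
```

```text
t 11.2333 lub xy [-0.006   0.1197] z 0.11590664617794831 F [-13.1  -1.7  29.4] op -0.0032293986354381184 q [ 0.09  0.14  1.98 -0.    1.03 -1.83] toolx in lub [-1. -0.] tz [-0.004 -0.001 -1.   ]
0 [[335.0, 295.0]]
0.01 [[336.0, 264.0]]
0.0185 [[337.0, 237.0]]
0.02 [[337.0, 232.0]]
```

View pics/s5c.png

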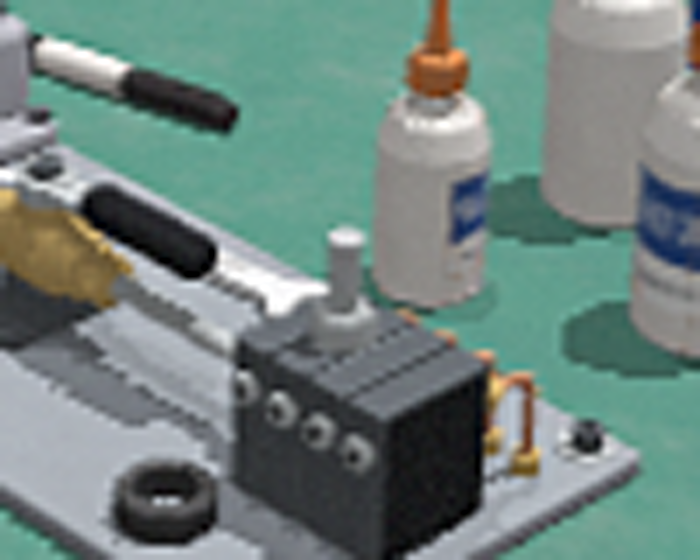

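The pin tip is at (346,234), about 19 to 20 mm out. I'll do two more strokes to be sure, then lift clear.

Emit:
move_arm(
  moves=[
    [0, [0, 0, -0.014], [0, 0, 0]],
    [0, [0, 0, -0.014], [0, 0, 0]],
    [0, [0, 0, 0], [0, 0, 0]],
    [0, [0, 0, 0], [0, 0, 0]],
    [0, [0, 0, 0], [0, 0, 0]],
    [0, [0, 0, 0.009], [0, 0, 0]],
    [0, [0, 0, 0.009], [0, 0, 0]],
    [0, [0, 0, 0.01], [0, 0, 0]],
    [0, [0, 0, 0], [0, 0, 0]],
    [0, [0, 0, 0], [0, 0, 0]],
  ],
)

```text
time: 12.12
eef_pos: [0.5282, 0.1478, 0.1159]
tcp_rot: [-0.173, 0.985, -0.0, -0.002]
contact_force: [-12.9, -1.7, 28.9]
opening: -0.004
finger_force: 14.6
```

Emit:
move_arm(
  moves=[
    [0, [0, 0, -0.014], [0, 0, 0]],
    [0, [0, 0, -0.014], [0, 0, 0]],
    [0, [0, 0, 0], [0, 0, 0]],
    [0, [0, 0, 0], [0, 0, 0]],
    [0, [0, 0, 0], [0, 0, 0]],
    [0, [0, 0, 0.009], [0, 0, 0]],
    [0, [0, 0, 0.009], [0, 0, 0]],
    [0, [0, 0, 0.01], [0, 0, 0]],
    [0, [0, 0, 0], [0, 0, 0]],
    [0, [0, 0, 0], [0, 0, 0]],
  ],
)

```text
time: 12.95
eef_pos: [0.5282, 0.1479, 0.1159]
tcp_rot: [-0.173, 0.985, -0.0, -0.002]
contact_force: [-13.9, -2.9, 29.5]
opening: 0.001
finger_force: 14.6
```

Emit:
move_arm(
  moves=[
    [0, [0, 0, -0.014], [0, 0, 0]],
    [0, [0, 0, -0.014], [0, 0, 0]],
    [0, [0, 0, -0.03], [0, 0, 0]],
    [0, [0, 0, -0.03], [0, 0, 0]],
    [0, [0, 0, -0.02], [0, 0, 0]],
    [0, [0, 0, 0], [0, 0, 0]],
    [0, [0, 0, 0], [0, 0, 0]],
    [0, [0, 0, 0], [0, 0, 0]],
    [0, [0, 0, 0], [0, 0, 0]],
    [0, [0, 0, 0], [0, 0, 0]],
  ],
)

```text
time: 13.78
eef_pos: [0.5271, 0.1476, 0.2168]
tcp_rot: [-0.173, 0.985, 0.0, -0.002]
contact_force: [0.2, 0.1, -0.1]
opening: -0.003
finger_force: 0.0
```

```bash
python3 where.py;python3 look.py 6; python3 - <<'E'
import cv2
a=cv2.imread("pics/s6.png")[190:320,230:360];cv2.imwrite("pics/s6d.png",cv2.resize(a,None,fx=4.6,fy=4.6,interpolation=cv2.INTER_CUBIC))
E
```

```text
t 13.7833 lub xy [-0.0071  0.1198] z 0.21678122097180827 F [ 0.2  0.1 -0.1] op -0.003300218376212995 q [ 0.09  0.02  1.9   0.    1.22 -1.83] toolx in lub [-1.     0.001] tz [-0.004 -0.    -1.   ]
0 [[335.0, 295.0]]
0.01 [[336.0, 264.0]]
0.0185 [[337.0, 237.0]]
0.02 [[337.0, 232.0]]
```

View pics/s6d.png

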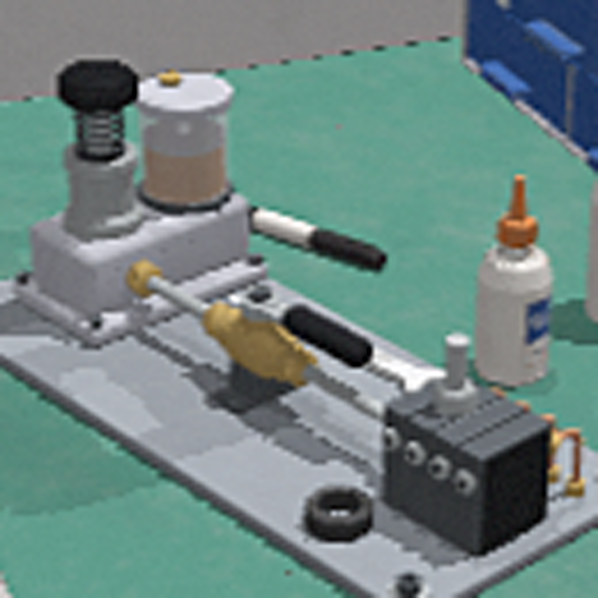

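The plunger head is up at (98,80), the lever is in line at (328,335), the pin is out at (457,340), and the loose things have not moved. I check that the pin stopped rising between the last two looks, then hand in.

```bash
python3 - <<'E'
from plant import *
import cv2,numpy as np
f=lambda k:cv2.imread(f"pics/s{k}.png").astype(float)[255:276,322:337].mean(2)
print("diff 5-6",np.abs(f(5)-f(6)).max(), "4-6",np.abs(f(4)-f(6)).max())
if np.abs(f(5)-f(6)).max()<45: print(sign_off())
E
```

```text
diff 5-6 7.0 4-6 134.66666666666666
the job is handed in; nothing more can be done
None
```

The job is handed in at about 14 s of the 51 s. In the last camera view the cock lever is in line with the pipe, the indicator pin is fully out (about 20 mm, no further rise over the last two strokes), the plunger is up, and no loose part appears to have moved.

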